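# Tip the front row of caps into the cup

### The job

Two counting trays stand on the packing bench, one with blue caps and a blue lifting tab, one with black. Raise the blue tray by its tab until its front row of two blue caps slides off into the cup below, then lower it level again and let go; the rear row stays behind its raised lip on the tray. Do not lift the black tray.

Things in the scene. Friction and masses are not known exactly. Their poses are not given: they have to be found in the camera images.
- blue_tab (a point): Grip point of the blue lifting tab, at mid-height, 104 mm above the bench when level. The tab is a bar 14 mm wide (this point's y), 24 high, 60 long (x), sticking out from the middle of the tray's back wall; the point is 19 mm from its free end, 41 behind the wall, free on both sides; it can swivel between the fingers. x points from the tab to the cup, z up from the tray floor; pitch grows as the tray tips.
- blue_pivot (a point): Middle of the blue tray's pivot axis (along y), 135 mm ahead of the tab point, 100 mm above the bench; same axes. Stand fixed. Aluminium tray 80 x 110 mm, 0.18 to 0.35 kg, walls 20 mm, front open, a white 6 mm lip between the rows. It turns freely from 0 (level; falls back there) to 0.9 rad; the tab swings up and over. Caps slide from 13 to 20 degrees; at 35 the rear row still stays.
- blue_cup: White round cup under the pouring edge of the blue tray, mouth 104 mm across outside, 4 mm walls, 72 mm high, standing loose on the stand's foot 8 mm above the bench. It is already in the right place. Origin at the centre of its underside, z up.
- blue_front_left: Blue screw cap, a disc 28 mm across and 14 mm high, 12 g, lying flat at the start on the tray with the blue tab, in the front row, on the left side as seen looking from the tab towards the cup. Origin at the centre of its underside.
- blue_front_right: Blue screw cap, a disc 28 mm across and 14 mm high, 12 g, lying flat at the start on the tray with the blue tab, in the front row, on the right side as seen looking from the tab towards the cup. Origin at the centre of its underside.
- blue_rear_left: Blue screw cap, a disc 28 mm across and 14 mm high, 12 g, lying flat at the start on the tray with the blue tab, in the rear row, on the left side as seen looking from the tab towards the cup. Origin at the centre of its underside.
- blue_rear_right: Blue screw cap, a disc 28 mm across and 14 mm high, 12 g, lying flat at the start on the tray with the blue tab, in the rear row, on the right side as seen looking from the tab towards the cup. Origin at the centre of its underside.
- black_tab (a point): Grip point of the black lifting tab of the other tray, which is alike in all but the colour of tab and caps and stands beside the blue one, to its left or right. To be left down.
There are look-alikes about, which are no part of the job. Leave any green or white look-alike of the blue_rear_right alone.

How it is judged (in metres and radians):
On the way:
1. the blue tray is tipped and its two front caps are in the cup (angle between blue_tab's own z axis and vertical above 0.15 rad and horizontal distance between each of blue_front_left, blue_front_right and blue_cup below 0.05 m and z of blue_front_left in the frame of blue_cup between 0 and 0.06 m and z of blue_front_right in the frame of blue_cup between 0 and 0.06 m), for 0.1 s.
At the end, for the whole second after the job is handed in: both front blue caps lie in the blue tray's upright cup (centre within 50 mm of its axis, below its rim), both rear blue caps lie on the tray behind the lip, the tray is level within 0.1 rad, and the caps are at rest (horizontal distance between each of blue_front_left, blue_front_right and blue_cup below 0.05 m and z of blue_front_left in the frame of blue_cup between 0 and 0.06 m and z of blue_front_right in the frame of blue_cup between 0 and 0.06 m and x of blue_rear_left in the frame of blue_tab between 0.05 and 0.095 m and y of blue_rear_left in the frame of blue_tab between -0.035 and 0.035 m and z of blue_rear_left in the frame of blue_tab between -0.012 and 0.012 m and x of blue_rear_right in the frame of blue_tab between 0.05 and 0.095 m and y of blue_rear_right in the frame of blue_tab between -0.035 and 0.035 m and z of blue_rear_right in the frame of blue_tab between -0.012 and 0.012 m and angle between blue_tab's own z axis and vertical below 0.1 rad and angle between blue_cup's own z axis and vertical below 0.17 rad and linear speed of each of blue_front_left, blue_front_right, blue_rear_left, blue_rear_right below 0.03 m/s); the robot touches nothing.
It fails at once if the black tray's tab is moved by more than 15 mm (distance of black_tab from where it was at the start of the episode above 0.015 m).
It also fails if it takes over 38 s, if anything falls off the work surface, if the arm or the gripper's body presses on something with over 40 N, if the wrist force passes 120 N, or if a joint passes its speed limit or range.

### The arm

A 6-joint arm with a two-finger parallel gripper is mounted at the origin on the work surface. World frame = base frame: x ahead of the robot, y to its left, z up, the work surface at z = 0. Lengths are in mm, angles in degrees, forces in N, time in s.
With the tool pointing down it reaches from about 300 to 850 mm from the base axis. Payload 4.2 kg.
Tool frame: the origin (TCP) lies at the very end of the fingers, on their centre line; the grasp point (between the pads) lies 19 mm behind it (hold_point_z is the z of the grasp point in the tool frame, in mm); z points along the fingers, y is the direction in which the jaws open and shut (so a half turn about z gives the same grasp; the last joint's range is limited). The gripper opens to 91 mm and grips with 3 to 60 N. Pads are 32 mm wide; open, the fingers measure 118 mm over their backs; the gripper's body (76 mm by 178 mm) begins 60 mm behind the grasp point.
Start: joints at [68.526, 18.312, 89.639, -0, 72.044, -1.146], TCP at [199.76, 539.202, 213.976] pointing down, gripper open.
Joint ranges: [-177.97, 177.97], [-48.28, 115.42], [12.27, 149.76], [-77.06, 257.06], [2.81, 150.46], [-146.56, 146.56]. Speed limits (degrees/s): [147.25, 147.25, 180, 180, 180, 180].

### API

Orientations are given as [roll, pitch, yaw] about the fixed x, y, z axes, in that order (R = Rz(yaw) Ry(pitch) Rx(roll)).
In Python, from workcell import state, grab_frame, job_done, hold_point_z gives the robot as it stands. The module is installed in compiled form; this text tells all that it offers.
- The arm moves only by the shell command python3 -m creep 'ROWS' [FORCE]. ROWS is JSON, a list of rows, each a list of 7 numbers: the closure, from 0 (fully open) to 1 (shut), then the shift along the tool's x, y, z in mm, then the turn, a rotation vector about the tool's x, y, z in degrees. A call has 1 to 5 rows; each row shifts and turns the commanded pose from where the row before left it, along the tool's axes as they then stand; what a row does not reach is not made up. A row lasts 1/8 s, in which the tool goes at most 62.5 mm and 10.7 degrees, less where a joint would pass 70% of its speed; a pose out of reach is approached as far as the arm can. A call is refused whole if a number of a shift passes 62.5 or a number of a turn 10.7, either way. A call with a gripper value outside its range is refused whole. The fingers move at their own pace and stop on an object; FORCE is the grip in N (left out, the last holds). Time passes only in rows, so rows that do not move let the fingers close. It gives the time, the measured TCP pose, the force and the opening at its end, in the units of the state.
- state(): the state, without advancing time (a new reading comes with each control period).
- grab_frame(name): name is "side" or "top"; returns a dict with "frame" (420x560x3 uint8, red, green, blue), "fx", "fy", "cx", "cy" (pixels), "view" (4x4, takes a point from world to camera coordinates). Camera axes: x right, y down, z forward; pixel columns grow to the right and rows downward; lengths in mm; the calibration is good to about 2 mm. A picture is of the moment at which its call begins. There is no depth.
- job_done(): hands the job in, once; it reports no verdict.
The state is a dict: "time_s": time; "qpos": joint angles; "qvel": joint speeds; "effort": joint torques, N m; "ee_pos": TCP position; "ee_rot": TCP orientation; "force": force on the tool from outside, world axes, zero at the start; "torque": the same for the moment, N m; "gripper_width": finger opening in mm.
Only numpy, scipy, OpenCV 4.12 (cv2) and the standard library are available. Lean on these libraries where they do the work, as an engineer would, in place of code of your own. Each camera call takes 0.05 s, during which the arm holds its last target.

## Working session

There is one attempt and no reset: what is moved stays moved. The work goes in short steps, Python scripts to look and compute and a shell command to move; the robot and the scene stay as the last step left them, time stands still between calls to the robot, and variables do not carry over. Pictures are saved under pics/ and viewed, and the job is handed in when it is done.

```bash
mkdir -p pics; cat > h.py <<'E'
import numpy as np,cv2
from workcell import state,grab_frame
def snap(n,f):
    d=grab_frame(n); cv2.imwrite('pics/'+f,d['frame'][:,:,::-1]); np.savez('pics/'+f+'.npz',**d); return d
def ray(d,u,v):
    V=np.array(d['view']);R=V[:3,:3];t=V[:3,3]
    o=-R.T@t; r=R.T@np.array([(u-d['cx'])/d['fx'],(v-d['cy'])/d['fy'],1]); return o,r
def plane(d,u,v,z):
    o,r=ray(d,u,v); return o+r*(z-o[2])/r[2]
def proj(d,p):
    V=np.array(d['view']);c=V[:3,:3]@np.array(p,float)+V[:3,3]
    return d['fx']*c[0]/c[2]+d['cx'],d['fy']*c[1]/c[2]+d['cy']
E
python3 - <<'E'
from h import *
from workcell import hold_point_z
print(hold_point_z if not callable(hold_point_z) else hold_point_z())
print(state())
for n in('top','side'):
    d=snap(n,n+'0.png');o,_=ray(d,0,0);print(n,o,d['fx'])
E
```

```text
-18.8
{'time_s': 0.0, 'qpos': array([ 6.85250829e+01,  1.83509996e+01,  8.97078386e+01, -1.32863904e-03,
        7.20430733e+01, -1.14599324e+00]), 'qvel': array([-0.0097075 ,  0.09825985,  0.04000833, -0.0181258 ,  0.0426537 ,
       -0.02806332]), 'effort': array([ 4.54175824e-04, -4.12460411e+01, -2.31977051e+01,  7.27524748e-02,
        4.56566561e-02, -1.40159282e-04]), 'ee_pos': array([199.57856151, 538.70335865, 213.11700512]), 'ee_rot': array([-1.79898084e+02, -7.75294641e-04,  1.59671486e+02]), 'force': array([ 0.2331296 , -0.59733383, -0.98322142]), 'torque': array([-0.01611924, -0.00434184,  0.00041721]), 'gripper_width': 91.23274289850102}
top [ 467.11721626  -14.47075551 1056.01927821] 534.8166888898324
side [358.40301736 654.46387653 677.79237526] 511.66684887930313
```

View pics/top0.png

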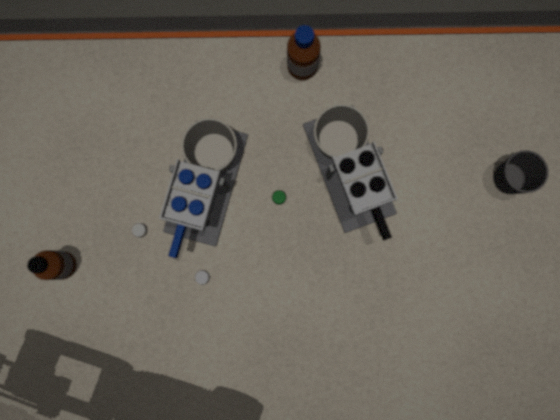

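View pics/side0.png

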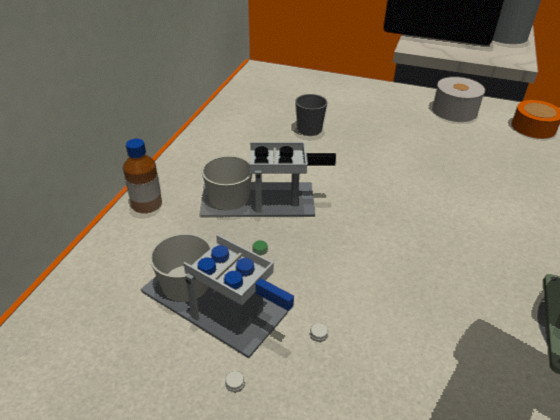

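The top view shows the blue tray with its tab at about (177,240), its cup at (211,145), and the caps at (187,177), (204,181), (179,204) and (196,207). The black tray is on the right, with its tab at (381,223). The blue tab is the target because its colour matches the description.

```bash
python3 - <<'E'
from h import *
from scipy.optimize import least_squares
D={}
for n in('top','side'):
    d=dict(np.load(f'pics/{n}0.png.npz'));D[n]=d
    hsv=cv2.cvtColor(d['frame'],cv2.COLOR_RGB2HSV)
    m=cv2.inRange(hsv,(100,120,40),(130,255,255))
    k,l,s,c=cv2.connectedComponentsWithStats(m)
    print(n)
    for i in range(1,k):
        if s[i,4]>30:
            print(i,s[i],c[i], plane(d,*c[i],116 if n=='top' else 104).round(1))
            pts=np.argwhere(l==i)[:,::-1]
            if s[i,3]>25:
                r=cv2.minAreaRect(pts.astype(np.float32));print(r)
                if n=='top':
                    print([plane(d,*p,116).round(1) for p in cv2.boxPoints(r)])
d=D['top']; im=d['frame'][120:270,130:260,::-1]
cv2.imwrite('pics/crop0.png',cv2.resize(im,None,fx=4,fy=4,interpolation=cv2.INTER_CUBIC))
E
```

```text
top
1 [295  25  19  20 287] [304.00696864  34.51219512] [895.2 -45.4 116. ]
2 [179 170  15  14 156] [185.8525641  176.42948718] [633.5 168.5 116. ]
3 [197 174  14  14 154] [203.37012987 180.72727273] [625.4 136.9 116. ]
4 [172 197  14  14 158] [178.55696203 203.58227848] [584.7 180.8 116. ]
5 [189 201  14  14 152] [195.75       207.03289474] [578.2 150.  116. ]
6 [170 225  15  32 245] [176.87346939 240.31836735] [519.3 182.8 116. ]
((176.66038513183594, 240.6886749267578), (8.241633415222168, 32.005008697509766), 15.945394515991211)
[array([493.6, 197.6, 116. ]), array([547.9, 182.8, 116. ]), array([543.8, 168.7, 116. ]), array([489.6, 183.5, 116. ])]
side
1 [126 139  19  19 300] [135.35       147.66333333] [910.4 -87.1 104. ]
2 [198 245  31  29 453] [213.37086093 259.1214128 ] [630.  149.7 104. ]
((213.72879028320312, 258.82330322265625), (17.063621520996094, 34.17958068847656), 47.121097564697266)
3 [225 258  29  31 491] [239.06517312 272.56619145] [581.2 162.8 104. ]
((239.31851196289062, 272.2093811035156), (17.98539924621582, 33.95562744140625), 40.91438674926758)
4 [255 278  39  32 608] [273.78125    293.79440789] [517.4 185.1 104. ]
((273.70001220703125, 293.6000061035156), (42.0380744934082, 15.652474403381348), 26.56505012512207)
```

View pics/crop0.png

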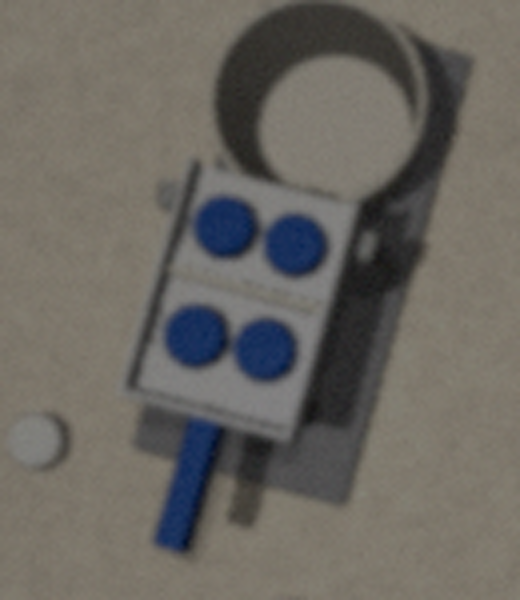

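Measured from the top view at z=116: the tab's free end is at (491.6,190.5), and it runs towards the cup at a yaw of about −15.2°. The visible length is 56 mm (60 given) and the width about 14 mm, so the sizes agree. The cap rows also give −14.8°. That puts the tab point at about (510,185.5) and the pivot at about (640,150). The side view agrees within a few mm. I'll move above the tab now.

```bash
python3 -m creep '[[0,0,0,0,0,0,-5.1],[0,-39,-26,0,0,0,0],[0,-39,-26,0,0,0,0],[0,-39,-26,0,0,0,0],[0,-39,-26,0,0,0,0]]' 20; python3 -m creep '[[0,-39,-26,0,0,0,0],[0,-39,-26,0,0,0,0],[0,-39,-26,0,0,0,0],[0.3,-39,-26,0,0,0,0],[0.3,-39,-26,0,0,0,0]]'
```

```text
time_s: 0.72
ee_pos: [323.6, 396.5, 213.6]
ee_rot: [-180.0, -0.0, 164.8]
force: [0.6, -0.3, 0.2]
gripper_width: 91.2
time_s: 1.35
ee_pos: [477.6, 219.9, 213.6]
ee_rot: [-180.0, -0.0, 164.8]
force: [0.2, 1.1, -0.3]
gripper_width: 74.0
```

```bash
cat > rel.py <<'E'
from h import *
from scipy.spatial.transform import Rotation as Ro
import sys
s=state();R=Ro.from_euler('xyz',s['ee_rot'],degrees=True)
tgt=np.array(eval(sys.argv[1]))
print('time',s['time_s'],'pos',s['ee_pos'].round(1),'rot',s['ee_rot'].round(2),'F',s['force'].round(1),'w',s['gripper_width'])
print('shift in tool',R.inv().apply(tgt-s['ee_pos']).round(1),'turn',(R.inv()*Ro.from_euler('xyz',[180,0,164.8],degrees=True)).as_rotvec(degrees=True).round(2))
E
python3 rel.py '[510,185.5,85]'
```

```text
time 1.35 pos [477.6 219.9 213.6] rot [-1.7999e+02 -3.0000e-02  1.6477e+02] F [ 0.2  1.1 -0.3] w 73.9983170798503
shift in tool [-40.3 -24.6 128.6] turn [-0.01 -0.03 -0.03]
```

```bash
python3 -m creep '[[0.3,-20,-13,0,0,0,0],[0.3,-21,-12.5,0,0,0,0],[0.3,0,0,0,0,0,0],[0.3,0,0,0,0,0,0],[0.3,0,0,0,0,0,0]]'; python3 rel.py '[510,185.5,85]'; python3 - <<'E'
from h import *
for n in('top','side'): snap(n,n+'1.png')
E
```

```text
time_s: 1.98
ee_pos: [509.2, 186.5, 213.9]
ee_rot: [180.0, -0.0, 164.8]
force: [0.2, -0.2, -0.3]
gripper_width: 63.5
time 1.975 pos [509.2 186.5 213.9] rot [ 1.8000e+02 -3.0000e-02  1.6483e+02] F [ 0.2 -0.2 -0.3] w 63.52149634455331
shift in tool [ -1.1  -0.7 128.9] turn [ 0.   -0.03  0.03]
```

View pics/side1.png

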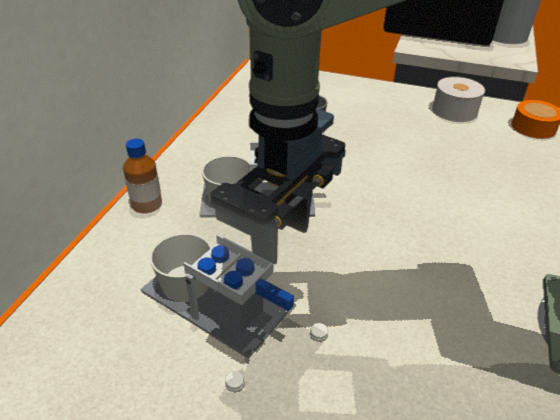

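View pics/top1.png

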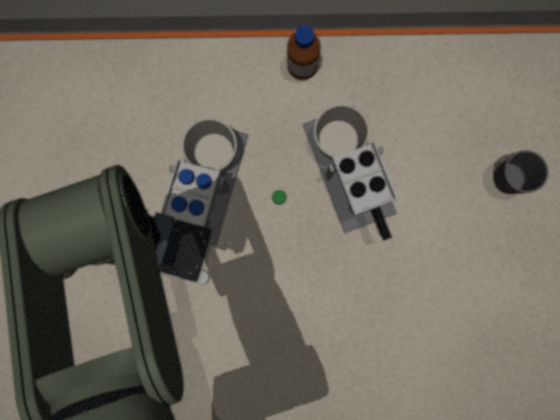

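The side view shows the open fingers at about (265,235), above and either side of the blue tab at (275,293). The black tray is clear. I'll go down in two stages.

```bash
python3 -m creep '[[0.3,0,0,30,0,0,0],[0.3,0,0,35,0,0,0],[0.3,0,0,35,0,0,0],[0.3,0,0,29,0,0,0],[0.3,0,0,0,0,0,0]]'; python3 -m creep '[[0.3,0,0,0,0,0,0],[0.3,0,0,0,0,0,0]]';python3 rel.py '[510,185.5,85]'; python3 - <<'E'
from h import *
for n in('side',): snap(n,n+'2.png')
E
```

```text
time_s: 2.7
ee_pos: [508.0, 185.7, 83.2]
ee_rot: [-179.8, -0.2, 164.8]
force: [-0.4, -0.2, 0.2]
gripper_width: 63.7
time_s: 2.95
ee_pos: [510.8, 186.3, 86.5]
ee_rot: [179.9, 0.1, 164.8]
force: [1.2, 1.4, 0.4]
gripper_width: 63.8
time 2.95 pos [510.8 186.3  86.5] rot [1.7990e+02 1.4000e-01 1.6478e+02] F [1.2 1.4 0.4] w 63.79062674682912
shift in tool [ 0.6 -1.   1.5] turn [ 0.1   0.14 -0.02]
```

View pics/side2.png

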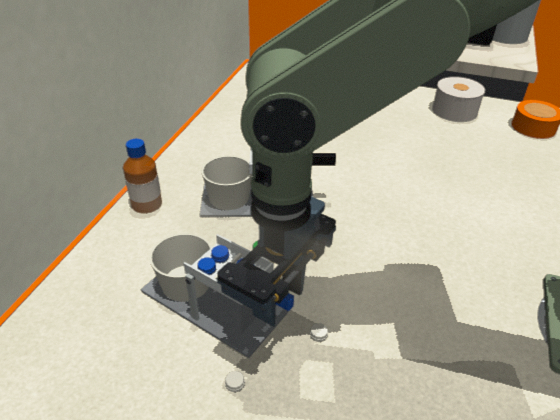

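The fingers are around the tab: it shows past them at (287,300), and there was no contact force on the way down. Closing now, watching the width (14 mm expected) and the force.

```bash
python3 -m creep '[[0.6,0,0,0,0,0,0],[0.8,0,0,0,0,0,0],[1,0,0,0,0,0,0],[1,0,0,0,0,0,0],[1,0,0,0,0,0,0]]' 15; python3 -m creep '[[1,0,0,0,0,0,0],[1,0,0,0,0,0,0],[1,0,0,0,0,0,0]]';python3 rel.py '[510,185.5,85]'
python3 - <<'E'
from h import *
from scipy.spatial.transform import Rotation as Ro
for x in (130.,135,):
  p=np.array([-x,0,-18.8+4.])
  for a in (2,3,5):
    R=Ro.from_rotvec([0,-a,0],degrees=True)
    for sg in(1,-1):
      R=Ro.from_rotvec([0,sg*a,0],degrees=True);print(x,a*sg,(p-R.apply(p)).round(2))
E
```

```text
time_s: 3.62
ee_pos: [509.8, 185.9, 84.9]
ee_rot: [180.0, -0.0, 164.8]
force: [0.1, -0.3, 1.5]
gripper_width: 16.7
time_s: 4.0
ee_pos: [510.1, 186.9, 85.0]
ee_rot: [179.9, 0.0, 164.7]
force: [0.4, 5.4, -1.6]
gripper_width: 13.9
time 4.0 pos [510.1 186.9  85. ] rot [179.88   0.   164.71] F [ 0.4  5.4 -1.6] w 13.89138160848135
shift in tool [-0.3 -1.3 -0. ] turn [ 0.12  0.   -0.09]
130.0 2 [ 0.44  0.   -4.55]
130.0 -2 [-0.6   0.    4.53]
130.0 3 [ 0.6   0.   -6.82]
130.0 -3 [-0.95  0.    6.78]
130.0 5 [  0.8    0.   -11.39]
130.0 -5 [-1.78  0.   11.27]
135 2 [ 0.43  0.   -4.72]
135 -2 [-0.6  0.   4.7]
135 3 [ 0.59  0.   -7.09]
135 -3 [-0.96  0.    7.05]
135 5 [  0.78   0.   -11.82]
135 -5 [-1.8   0.   11.71]
```

The grip holds at 13.9 mm (tab 14 mm). Tipping about the pivot in the tool frame: each row turns +y, with the matching shift.

```bash
python3 -m creep '[[1,0.4,0,-4.7,0,2,0],[1,0.4,0,-4.7,0,2,0],[1,0.4,0,-4.7,0,2,0],[1,0.4,0,-4.7,0,2,0],[1,0,0,0,0,0,0]]' 15; python3 -m creep '[[1,0,0,0,0,0,0]]'
python3 rel.py '[510,185.5,85]'; python3 - <<'E'
from h import *
for n in('side','top'): snap(n,n+'3.png')
E
```

```text
time_s: 4.62
ee_pos: [509.3, 187.0, 103.7]
ee_rot: [179.9, -8.1, 164.7]
force: [0.7, 5.9, -1.1]
gripper_width: 13.9
time_s: 4.75
ee_pos: [509.3, 187.0, 103.6]
ee_rot: [179.9, -8.0, 164.7]
force: [0.2, 4.6, -2.1]
gripper_width: 13.8
time 4.75 pos [509.3 187.  103.6] rot [179.89  -8.04 164.71] F [ 0.2  4.6 -2.1] w 13.799398515499952
shift in tool [-3.6 -1.4 18.3] turn [ 0.12 -8.04 -0.09]
```

View pics/side3.png

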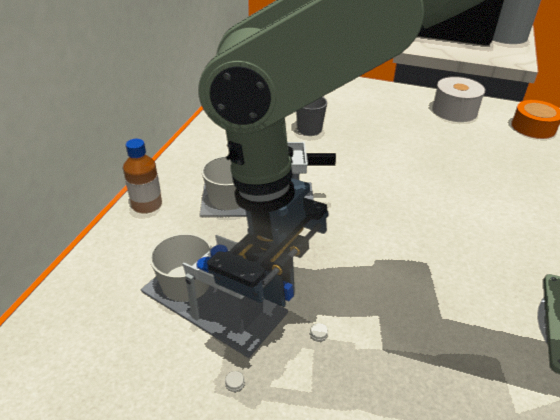

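At 8° the tray is following with low forces. The front caps, near (203,265) and (218,250), are still on the tray. I'll continue slowly.

```bash
python3 -m creep '[[1,0.25,0,-2.36,0,1,0],[1,0.25,0,-2.36,0,1,0],[1,0.25,0,-2.36,0,1,0],[1,0.25,0,-2.36,0,1,0],[1,0.25,0,-2.36,0,1,0]]'; python3 -m creep '[[1,0.25,0,-2.36,0,1,0],[1,0.25,0,-2.36,0,1,0],[1,0.25,0,-2.36,0,1,0],[1,0.25,0,-2.36,0,1,0],[1,0.25,0,-2.36,0,1,0]]'
python3 rel.py '[510,185.5,85]'; python3 - <<'E'
from h import *
for n in('side','top'):
  d=snap(n,n+'4.png')
  x,y=(120,200) if n=='side' else (150,110)
  cv2.imwrite(f'pics/{n}4c.png',cv2.resize(d['frame'][y:y+130,x:x+170,::-1],None,fx=4,fy=4,interpolation=cv2.INTER_CUBIC))
E
```

```text
time_s: 5.48
ee_pos: [510.1, 186.8, 115.4]
ee_rot: [179.9, -13.1, 164.7]
force: [0.7, 5.5, -3.2]
gripper_width: 13.9
time_s: 6.1
ee_pos: [511.9, 186.3, 126.9]
ee_rot: [179.9, -18.1, 164.7]
force: [1.1, 4.7, -3.9]
gripper_width: 14.1
time 6.1 pos [511.9 186.3 126.9] rot [179.9  -18.07 164.74] F [ 1.1  4.7 -3.9] w 14.106917901479013
shift in tool [-11.4  -1.3  40.4] turn [  0.11 -18.07  -0.08]
```

View pics/side4c.png

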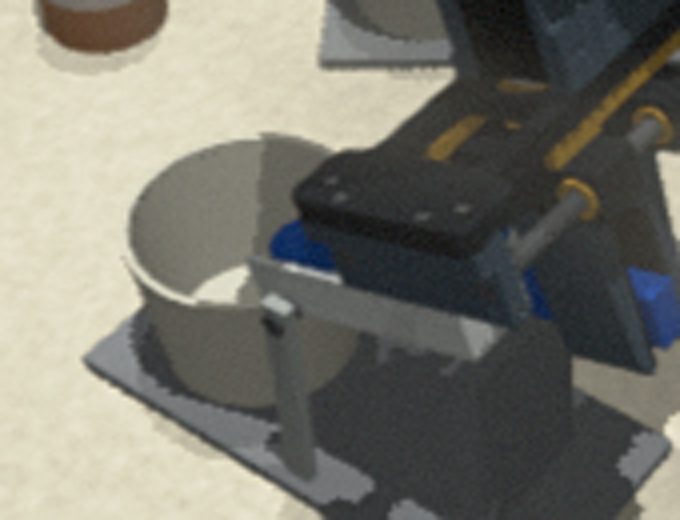

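View pics/top4c.png

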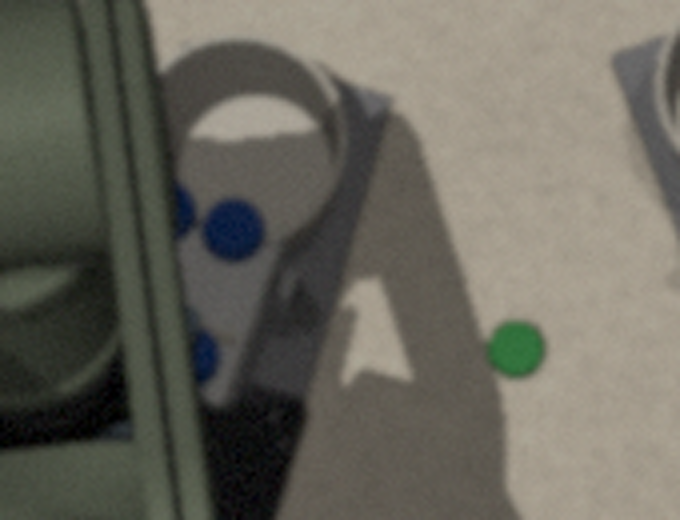

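At 18° the right front cap has moved from (204,181) to about (208,167) in the top view, so it is starting to slide. I'll add 1° and pause.

```bash
python3 -m creep '[[1,0.25,0,-2.36,0,1,0],[1,0,0,0,0,0,0],[1,0.25,0,-2.36,0,1,0],[1,0,0,0,0,0,0]]'
python3 rel.py '[510,185.5,85]'; python3 - <<'E'
from h import *
for n in('side','top'):
  d=snap(n,n+'5.png')
  x,y=(120,200) if n=='side' else (150,110)
  cv2.imwrite(f'pics/{n}5c.png',cv2.resize(d['frame'][y:y+130,x:x+130,::-1],None,fx=4,fy=4,interpolation=cv2.INTER_CUBIC))
E
```

```text
time_s: 6.7
ee_pos: [513.0, 186.0, 131.5]
ee_rot: [179.9, -20.1, 164.7]
force: [1.4, 5.0, -3.3]
gripper_width: 13.9
time 6.7 pos [513.  186.  131.5] rot [179.89 -20.06 164.73] F [ 1.4  5.  -3.3] w 13.87984403665848
shift in tool [-13.4  -1.3  44.6] turn [  0.12 -20.06  -0.08]
```

View pics/side5c.png

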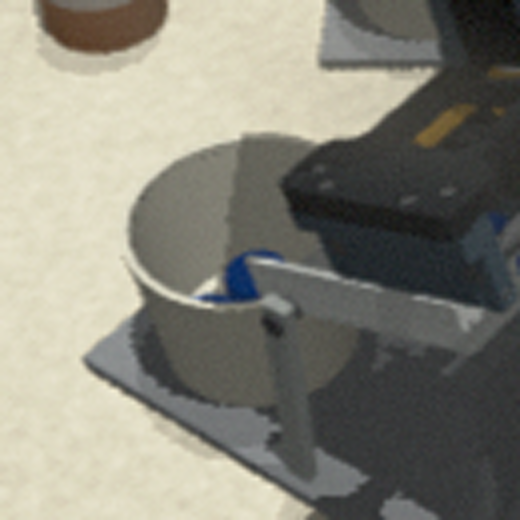

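View pics/top5c.png

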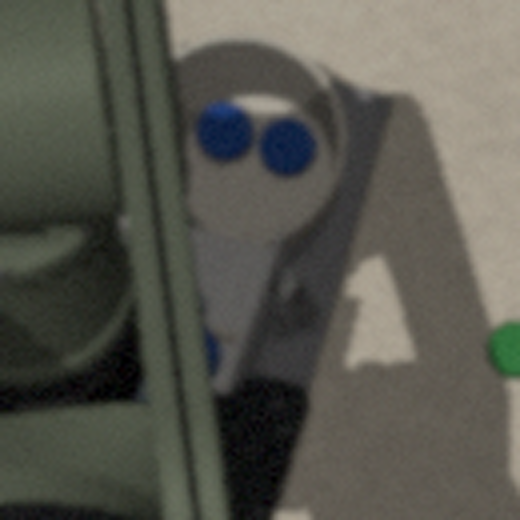

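Both front caps are over or in the cup at about (206,143) and (222,147) in the top view. I'll hold the tilt while they settle, then look.

```bash
python3 -m creep '[[1,0,0,0,0,0,0],[1,0,0,0,0,0,0],[1,0,0,0,0,0,0],[1,0,0,0,0,0,0]]'
python3 - <<'E'
from h import *
for n in('side','top'):
  d=snap(n,n+'6.png')
  x,y=(120,200) if n=='side' else (150,110)
  cv2.imwrite(f'pics/{n}6c.png',cv2.resize(d['frame'][y:y+130,x:x+130,::-1],None,fx=4,fy=4,interpolation=cv2.INTER_CUBIC))
  m=cv2.inRange(cv2.cvtColor(d['frame'],cv2.COLOR_RGB2HSV),(100,120,40),(130,255,255))
  k,l,s,c=cv2.connectedComponentsWithStats(m)
  for i in range(1,k):
    if s[i,4]>30: print(n,s[i],c[i].round(1),plane(d,*c[i],25).round(0))
E
```

```text
time_s: 7.3
ee_pos: [513.0, 186.0, 131.5]
ee_rot: [179.9, -20.0, 164.7]
force: [1.0, 5.8, -3.4]
gripper_width: 13.8
side [126 139  19  19 299] [135.3 147.6] [ 986. -189.   25.]
side [172 263  13  12  68] [179.3 270.1] [712. 125.  25.]
side [250 264   7  14  42] [252.9 271.3] [590.  84.  25.]
side [276 265  14  19 135] [283.1 272.9] [540.  70.  25.]
top [295  25  19  22 314] [304.   35.3] [935. -48.  25.]
top [200 136  13  14 131] [205.7 142.4] [717. 148.  25.]
top [216 141  12  12 122] [221.3 146.4] [709. 117.  25.]
```

View pics/side6c.png

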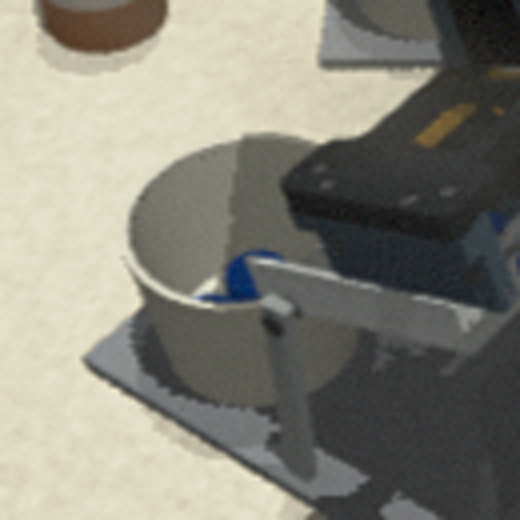

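View pics/top6c.png

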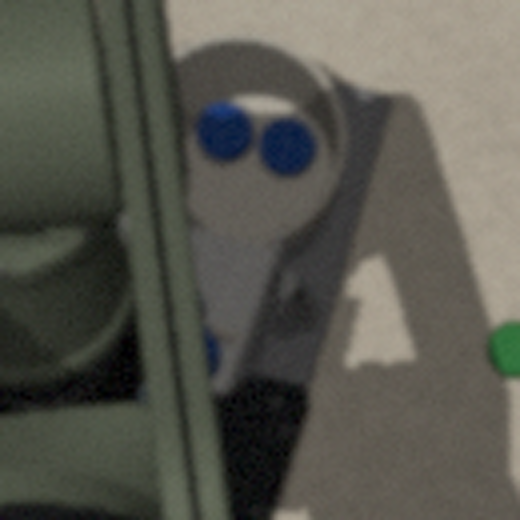

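Both caps are unmoved since the last look and inside the cup, at about (717,148) and (709,117) at z≈25. The rear row is still on the tray. Lowering now by reversing the same path.

```bash
python3 -m creep '[[1,-0.3,0,2.36,0,-1,0],[1,-0.6,0,4.71,0,-2,0],[1,-0.6,0,4.71,0,-2,0],[1,-0.6,0,4.71,0,-2,0],[1,-0.6,0,4.71,0,-2,0]]'; python3 -m creep '[[1,-0.6,0,4.71,0,-2,0],[1,-0.56,0,4.68,0,-2,0],[1,-0.56,0,4.68,0,-2,0],[1,-0.56,0,4.68,0,-2,0],[1,-0.3,0,2.36,0,-1,0]]'; python3 -m creep '[[1,-0.28,0,2.34,0,-1,0],[1,-0.28,0,2.34,0,-1,0],[1,0,0,0,0,0,0],[1,0,0,0,0,0,0]]'; python3 rel.py '[510,186.8,85]'
```

```text
time_s: 8.02
ee_pos: [509.7, 186.9, 110.6]
ee_rot: [179.9, -10.9, 164.7]
force: [0.9, 5.5, -2.6]
gripper_width: 14.0
time_s: 8.65
ee_pos: [509.7, 186.9, 89.7]
ee_rot: [179.9, -1.9, 164.7]
force: [1.2, 4.5, -2.1]
gripper_width: 14.1
time_s: 9.15
ee_pos: [510.1, 186.8, 85.1]
ee_rot: [179.9, 0.0, 164.7]
force: [0.3, 4.9, -0.9]
gripper_width: 13.6
time 9.15 pos [510.1 186.8  85.1] rot [1.7988e+02 2.0000e-02 1.6472e+02] F [ 0.3  4.9 -0.9] w 13.60161104260305
shift in tool [ 0.1 -0.1  0.1] turn [ 0.12  0.02 -0.08]
```

The tray is back level at its starting height with no extra load. Opening gently.

```bash
python3 -m creep '[[0.8,0,0,0,0,0,0],[0.6,0,0,0,0,0,0],[0.4,0,0,0,0,0,0],[0.3,0,0,0,0,0,0],[0.3,0,0,0,0,0,0]]'; python3 -m creep '[[0.3,0,0,0,0,0,0],[0.3,0,0,0,0,0,0]]'; python3 -m creep '[[0.3,0,0,-8,0,0,0],[0.3,0,0,-15,0,0,0],[0.3,0,0,-25,0,0,0],[0.3,0,0,-35,0,0,0],[0.3,0,0,-45,0,0,0]]'
```

```text
time_s: 9.78
ee_pos: [509.7, 185.7, 85.0]
ee_rot: [-180.0, -0.0, 164.8]
force: [0.2, -0.7, -0.3]
gripper_width: 55.1
time_s: 10.02
ee_pos: [509.8, 185.9, 85.0]
ee_rot: [180.0, 0.0, 164.8]
force: [0.1, 0.5, 0.8]
gripper_width: 64.0
time_s: 10.65
ee_pos: [509.4, 185.7, 214.7]
ee_rot: [-180.0, -0.0, 164.8]
force: [1.1, 0.3, 0.8]
gripper_width: 63.7
```

Now back off (tool +x/+y) so the cameras have a clear view.

```bash
python3 -m creep '[[0.3,20,13,0,0,0,0],[0.3,39,26,0,0,0,0],[0.3,39,26,0,0,0,0],[0.3,39,26,0,0,0,0],[0.3,39,26,0,0,0,0]]';python3 -m creep '[[0.3,39,26,0,0,0,0],[0.3,39,26,0,0,0,0],[0.3,20,13,0,0,0,0],[0.3,0,0,0,0,0,0],[0.3,0,0,0,0,0,0]]'
python3 - <<'E'
from h import *
for n in('side','top'):
  d=snap(n,n+'7.png')
  x,y=(120,200) if n=='side' else (130,110)
  cv2.imwrite(f'pics/{n}7c.png',cv2.resize(d['frame'][y:y+150,x:x+190,::-1],None,fx=4,fy=4,interpolation=cv2.INTER_CUBIC))
  m=cv2.inRange(cv2.cvtColor(d['frame'],cv2.COLOR_RGB2HSV),(100,120,40),(130,255,255))
  k,l,s,c=cv2.connectedComponentsWithStats(m)
  for i in range(1,k):
    if s[i,4]>30:
      q=plane(d,*c[i],116);e=q-[510,185.5,116]; b=np.radians(-15.2)
      print(n,s[i],c[i].round(1),'z25',plane(d,*c[i],25).round(0),'tabframe',(e[0]*np.cos(b)+e[1]*np.sin(b)).round(1),(-e[0]*np.sin(b)+e[1]*np.cos(b)).round(1))
E
```

```text
time_s: 11.28
ee_pos: [369.8, 346.1, 214.4]
ee_rot: [179.9, 0.1, 164.8]
force: [0.7, 0.1, -0.7]
gripper_width: 63.8
time_s: 11.9
ee_pos: [293.6, 433.0, 213.6]
ee_rot: [180.0, 0.0, 164.8]
force: [0.2, 0.4, 0.4]
gripper_width: 63.8
side [126 139  19  19 301] [135.3 147.7] z25 [ 986. -189.   25.] tabframe 442.6 -146.1
side [219 256  30  30 490] [234.  270.1] z25 [622.  93.  25.] tabframe 76.8 5.8
side [171 263  14  12  85] [179.8 269.4] z25 [712. 123.  25.] tabframe 144.3 51.1
side [256 278  38  32 603] [273.8 293.8] z25 [539. 120.  25.] tabframe 1.4 10.0
top [295  25  19  20 291] [304.   34.5] z25 [937. -48.  25.] tabframe 432.3 -121.8
top [199 136  14  14 141] [205.7 142.2] z25 [718. 148.  25.] tabframe 192.8 -1.6
top [215 140  14  13 130] [221.3 146.3] z25 [709. 117.  25.] tabframe 192.7 -30.8
top [174 192  14  14 154] [180.3 198.1] z25 [607. 196.  25.] tabframe 83.6 14.7
top [191 196  14  14 156] [197.2 202.6] z25 [598. 163.  25.] tabframe 83.4 -16.8
top [170 225  15  32 247] [176.9 240.2] z25 [525. 202.  25.] tabframe 9.8 -0.1
```

View pics/side7c.png

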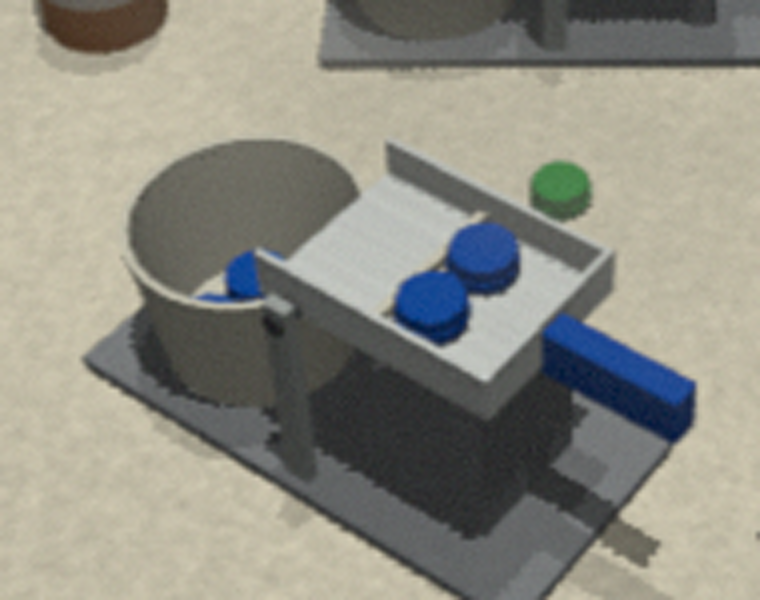

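View pics/top7.png

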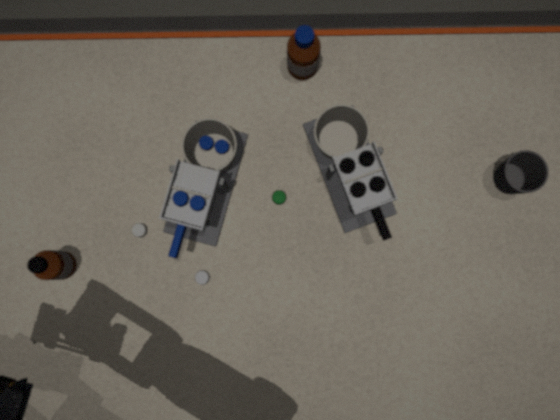

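Both front caps are in the upright cup, at (206,142) and (221,146) in the top view. The rear caps sit behind the lip at tab-frame x≈83.5, y≈+15/−17 mm, inside the limits. The tray is level, the black tray hasn't moved, and the arm is clear.

```bash
python3 -c "
from workcell import job_done
print(job_done())"
```

```text
the job is handed in; nothing more can be done
None
```

I gripped the blue tab and tipped the blue tray about its pivot to 20°. Both front caps slid into the cup. I held the tilt for about 0.5 s, lowered the tray level, let go, backed the arm clear and handed in at about 12 s.

**Last checks:**
- **Front caps:** both lie in the upright cup, and did not move between looks.
- **Rear caps:** both are behind the lip at about x = 83.5 mm and y = +15 and −17 mm in the tab frame, inside the limits.
- **Blue tray:** it is level, with the tab back in its starting pixels.
- **Black tray:** it looks unmoved in the pictures.
- **Forces:** wrist force readings stayed under about 7 N. That includes a steady sideways pull of about 5 N while gripping, because the grip was about 1 mm off-centre.

No check failed or disagreed.

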